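# Bare the post of a hat-block stand and offer up its swing arm

## Task

We are about to fit the swing arm to the hat-block stand: first take the upturned pot off the stand's post and nest it fully down over the stack of upturned pots. Then pick up the swing arm by its bar at its balance point and hold it level, with its bore straight above the bare post and a finger's width or two clear of the tip, so that I can grease the post. Finish while you are still holding it there, touching nothing else with it, and leave the hammer, the pliers and the wooden hat block alone.

Things in the scene. Friction and masses are not known exactly. Their poses are not given: they have to be found in the camera images.
- stand: Grey painted steel stand bolted to the bench, fixed: round foot 116 mm across, column 36 mm across, flat round collar 80 mm across whose top is 100 mm above the bench, and on it the bright steel post, 18 mm across and 34 mm tall. Origin: centre of the foot's underside, z up.
- post_tip (a point): Centre of the top of the stand's post, 134 mm above the bench. At the start it is hidden under the third pot.
- pot_c: White plastic pot, upside down over the post of the stand at the start, its rim standing on the collar, 60 g. A plain tapered cup: 66 mm tall, 46 mm across its closed top (the upper end as it stands), 66 mm across its open rim (the lower end). The inside is hollow for 38 mm above the rim, so it must rise 40 mm to clear the post. Origin: centre of the rim plane, z up; it looks the same all round.
- pot_b: Equal white pot, upside down, nested over pot_a: the upper pot of the stack at the start. An inner shoulder stops each pot 28 mm above the one below, so fully nested pots stand 28 mm higher each, with about 2 mm of side play. Origin: centre of the rim plane, z up.
- pot_a: Equal white pot, upside down on the bench, the bottom of the stack. Origin: centre of the rim plane, z up. When pot_c is nested the stack is 122 mm tall.
- swing_arm: Loose cast arm lying on the bench, 0.8 kg, 287 mm long: hub at one end, a straight bar 24 mm wide with upright flat sides from 8 to 34 mm above the underside, a heavy round steel faceplate at the other end. Hub and plate centres are 200 mm apart. Origin: on the underside plane below the balance point; x along the bar towards the faceplate, y across, z up. It lies z up and is to be held z up.
- balance (a point): Balance point (centre of mass) of the swing arm, on the bar's centre line 128 mm from the bore axis and 72 mm from the faceplate's centre, 25 mm above the underside: nearer the plate, whose edge is 28 mm away. The free bar runs 132 mm between hub and plate. The faceplate is 88 mm across, top 34 mm above the underside, with two upright pins on it, 18 mm tall.
- bore (a point): Centre of the lower mouth of the vertical 22 mm bore in the swing arm's hub, on the underside plane. The hub is 48 mm across and 44 mm tall, with two short clamp ears on the side away from the bar.
- hammer: Hammer, 270 mm long, lying on the bench on the far side: a bystander. Origin: middle of its underside.
- pliers: Pliers with dark grey grips, about 170 mm long, lying on the bench on the far side: a bystander. Origin: below the pivot.
- hat_block: Wooden crown block (round, domed) on a short pedestal, 166 mm across and 169 mm tall, standing at the right: a bystander. Origin: centre of its underside.
There are look-alikes about, which are no part of the job. Leave any blue or pink look-alike of the pot_c alone.

How it is judged:
By the outcome, as a careful person would: the job done as asked, in the order asked, and still so for the second after the job is handed in, while the arm keeps its last pose, push and grip.
It also fails if it takes over 54 s, if anything falls off the work surface, if the arm or the gripper's body presses on something with over 40 N, if the wrist force passes 120 N, or if a joint passes its speed limit or range.

## Robot

A 7-joint arm with a two-finger parallel gripper is mounted at the origin on the work surface. World frame = base frame: x ahead of the robot, y to its left, z up, the work surface at z = 0. Lengths are in m, angles in rad, forces in N, time in s.
With the tool pointing down it reaches from about 0.4 to 0.85 m from the base axis. Payload 4.5 kg.
Tool frame: the origin (TCP) lies at the very end of the fingers, on their centre line; the grasp point (between the pads) lies 19 mm behind it (r.grip_point_offset is the distance from the TCP to the grasp point, in m); z points along the fingers, y is the line along which they close (so a half turn about z gives the same grasp; the last joint's range is limited). The gripper opens to 88 mm and grips with 3 to 60 N. Pads are 18 mm wide; open, the fingers measure 123 mm over their backs; the gripper's body (75 mm by 187 mm) begins 45 mm behind the grasp point.
Start: joints at [-1.288, 0.689, -0.195, 1.565, 0.157, 0.902, -0.215], TCP at [0.154, 0.606, 0.239] pointing down, gripper open.
Joint ranges: [-3.01, 3.01], [-0.46, 2.08], [-1.47, 1.51], [0.13, 2.56], [-1, 4.14], [0.04, 2.09], [-2.66, 2.66]. Speed limits (rad/s): [2.57, 2.57, 3.14, 3.14, 3.14, 3.14, 3.14].

## Interface

Orientations are given as a unit quaternion [x, y, z, w].
In Python, from plant import r gives the robot as it stands.
- The arm moves only by the tool carry_out, never from a script. Its argument "rows" is a list of rows, each a list of 3 entries, a list of its own where there are three numbers: the shift along the tool's x, y, z in cm, then the turn, a rotation vector about the tool's x, y, z in degrees, then the closure, from 0 (fully open) to 1 (shut). A call has 1 to 12 rows; each row is the pose to reach, as a shift and turn from the pose commanded when the call began, along the tool's axes at that moment; what a row does not reach only later rows make up. A row lasts 1/10 s, in which the tool goes at most 50 mm and 8.59 degrees, less where a joint would pass 70% of its speed; a pose out of reach is approached as far as the arm can. A call with a gripper value outside its range is refused whole. The fingers move at their own pace and stop on an object; "newtons" is the grip in N (left out, the last holds). Time passes only in rows, so rows that repeat a pose let the fingers close. It gives the time, the measured TCP pose, the force, the opening and the grip force at its end, in the units of the state.
- r.get_state(): the state, without advancing time (a new reading comes with each control period).
- r.snapshot(name): name is "scene" or "top"; returns a dict with "image" (480x640x3 uint8, red, green, blue), "fx", "fy", "cx", "cy" (pixels), "dist_coeffs" ([k1, k2, p1, p2, k3] as OpenCV has them; the pictures are not rectified), "pose" (4x4, takes a point from camera to world coordinates). Camera axes: x right, y up, looking along -z (the intrinsics and any distortion apply to the point x, -y, -z); pixel columns grow to the right and rows downward; lengths in m; the calibration is good to about 2 mm. A picture is of the moment at which its call begins. There is no depth.
- r.finish_job(): hands the job in; it is judged then, once.
The state is a dict: "clock": time; "q": joint angles; "qd": joint speeds; "joint_torque": joint torques, N m; "tool_pos": TCP position; "eef_rot": TCP orientation; "contact_force": force on the tool from outside, world axes, zero at the start; "moment": the same for the moment, N m; "opening": opening from 0.0 (shut) to 1.0 (fully open); "finger_force": force on a finger pad.
Only numpy, scipy, OpenCV 4.12 (cv2) and the standard library are available. Lean on these libraries where they do the work, as an engineer would, in place of code of your own. Each camera call takes 0.05 s, during which the arm holds its last target. There are 200 camera calls.

## Working session

There is one attempt and no reset: what is moved stays moved. The work goes in short steps, Python scripts to look and compute and a tool call to move; the robot and the scene stay as the last step left them, time stands still between calls to the robot, and variables do not carry over. Pictures are saved under pics/ and viewed, at most 10 in all, crops included, and the job is handed in when it is done.

Besides the shell and the picture viewer there is one more tool, called after "Call:" as name([rows], argument=value, ...), one row to a line, values as JSON. carry_out: Moves the arm, as the interface text tells. Its arguments: {"type":"object","properties":{"rows":{"type":"array"},"newtons":{"type":"number"}},"required":["rows"]}

```bash
mkdir -p pics; ls; python3 - <<'E'
from plant import r
import cv2,pickle
d={}
for n in("scene","top"):
    s=r.snapshot(n); d[n]=s
    cv2.imwrite(f"pics/{n}0.png",s["image"][:,:,::-1])
    print(n,s["fx"],s["fy"],s["cx"],s["cy"],s["dist_coeffs"],s["pose"])
pickle.dump(d,open("s0.pkl","wb"))
print(r.get_state(),r.grip_point_offset)
E
```

```text
pics
scene 449.43370432760906 449.43370432760906 322.8652999429734 237.9705211830866 [-0.03325066  0.          0.          0.          0.        ] [[-0.76479886 -0.40218674  0.50331753  1.05886663]
 [ 0.64417213 -0.46380016  0.60822009  0.47547655]
 [-0.0111793   0.78938915  0.61379132  0.71805198]
 [ 0.          0.          0.          1.        ]]
top 451.651520590425 451.651520590425 322.79041933727814 244.03245860509986 [-0.01139703  0.          0.          0.          0.        ] [[ 0.01385367  0.99609563 -0.08718694  0.48208344]
 [-0.99989456  0.01342118 -0.00554479 -0.10525083]
 [-0.00435299  0.08725456  0.99617654  1.29252613]
 [ 0.          0.          0.          1.        ]]
{'clock': 0.1, 'q': array([-1.28817841,  0.68984034, -0.1945455 ,  1.56620048,  0.15729988,
        0.90249221, -0.21513057]), 'qd': array([ 0.00060891, -0.00251533, -0.00017845, -0.00177968,  0.00145014,
        0.00089957, -0.0004431 ]), 'joint_torque': array([-4.22216021e-03, -5.28488803e+01, -1.27165798e+00, -1.53833270e+01,
       -5.25755505e-02,  2.06816650e-03,  3.52449069e-05]), 'tool_pos': array([0.15380605, 0.60522236, 0.23803872]), 'eef_rot': array([ 1.24058268e-01,  9.92274633e-01, -7.72964363e-04, -4.59273188e-05]), 'contact_force': array([ 0.21802047,  0.21859059, -1.30137802]), 'moment': array([ 0.00163146, -0.010073  , -0.03913328]), 'finger_force': 0.0, 'opening': 0.9996768271335743} 0.0187
```

View pics/scene0.png

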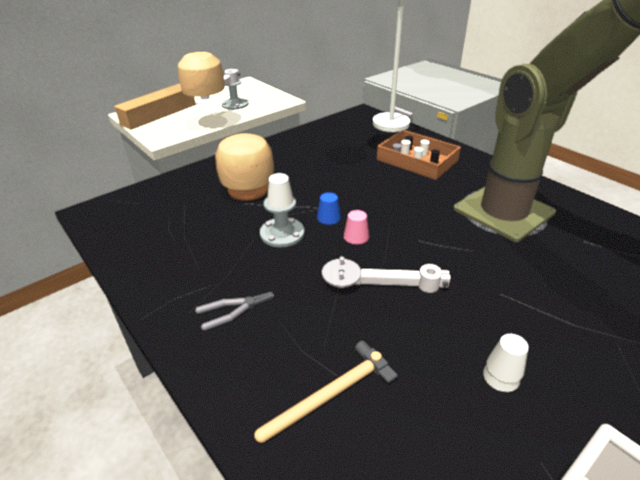

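View pics/top0.png

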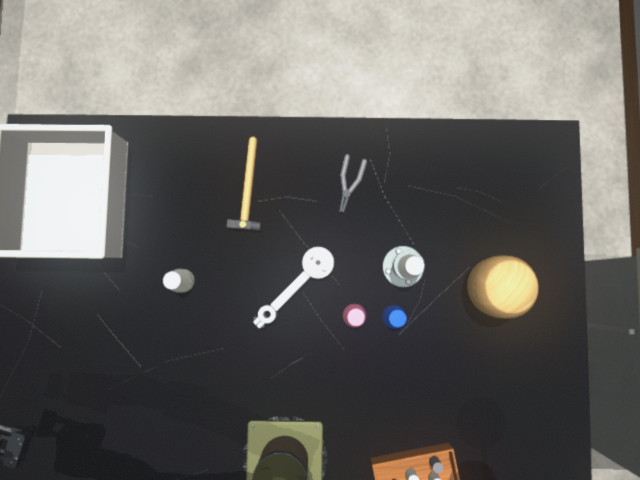

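```bash
cat > h.py <<'E'
import numpy as np,cv2
def proj(s,P):
    P=np.atleast_2d(P);M=np.linalg.inv(s["pose"]);c=P@M[:3,:3].T+M[:3,3];c=c*[1,-1,-1]
    K=np.array([[s["fx"],0,s["cx"]],[0,s["fy"],s["cy"]],[0,0,1]])
    return cv2.projectPoints(c.reshape(-1,1,3),np.zeros(3),np.zeros(3),K,np.array(s["dist_coeffs"],float))[0][:,0]
def ray(s,uv,z):
    K=np.array([[s["fx"],0,s["cx"]],[0,s["fy"],s["cy"]],[0,0,1]])
    n=cv2.undistortPoints(np.array(uv,float).reshape(-1,1,2),K,np.array(s["dist_coeffs"],float))[:,0]
    d=np.c_[n[:,0],-n[:,1],-np.ones(len(n))]@s["pose"][:3,:3].T;o=s["pose"][:3,3]
    return o+d*((z-o[2])/d[:,2])[:,None]
def circ(x,y,z,rad,n=40):
    t=np.linspace(0,2*np.pi,n);return np.c_[x+rad*np.cos(t),y+rad*np.sin(t),np.full(n,z)]
def crop(s,u,v,w,h,k):
    return cv2.resize(np.ascontiguousarray(s["image"][v:v+h,u:u+w,::-1]),None,fx=k,fy=k,interpolation=cv2.INTER_CUBIC)
E
python3 - <<'E'
import pickle,numpy as np,cv2
from h import *
d=pickle.load(open("s0.pkl","rb"));t=d["top"];s=d["scene"]
# rough
print("stack",ray(t,[(174,281)],.094),"potc",ray(t,[(411,265)],.166),"foot",ray(t,[(403,267)],.01))
print("plate",ray(t,[(318,263)],.034),"bore",ray(t,[(266,315)],.044),"blue/pink",ray(t,[(397,318),(356,316)],.066))
a=crop(t,150,230,300,110,2.6);b=crop(s,240,160,120,100,3.2);c=crop(s,460,310,120,100,3.2)
bot=np.hstack([b,c]);img=np.zeros((a.shape[0]+bot.shape[0],800,3),np.uint8);img[:a.shape[0],:a.shape[1]]=a;img[a.shape[0]:,:bot.shape[1]]=bot
cv2.imwrite("pics/c1.png",img);print(img.shape)
E
```

```text
stack [[0.48325505 0.29463684 0.094     ]] potc [[ 0.53118042 -0.31956893  0.166     ]] foot [[ 0.53200015 -0.32653856  0.01      ]]
plate [[ 0.53898944 -0.08563053  0.034     ]] bore [[0.39408115 0.05458903 0.044     ]] blue/pink [[ 0.39260699 -0.30059116  0.066     ]
 [ 0.39641791 -0.19039568  0.066     ]]
(606, 800, 3)
```

View pics/c1.png

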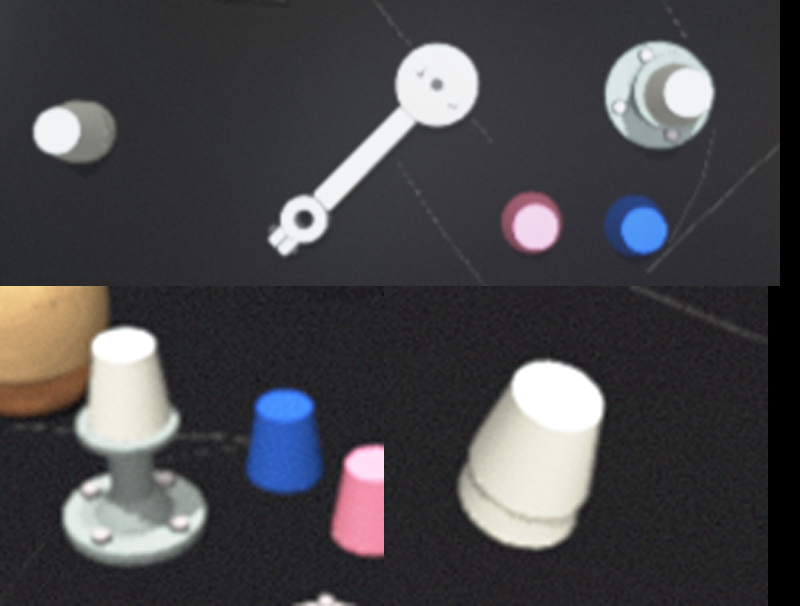

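The white pot on the stand (top view 411,265; scene 279,192) is pot_c. The two-rim white stack (top 176,281; scene 506,362) is pot_a with pot_b. Blue (397,318) and pink (356,316) in the top view are look-alikes, to be left alone. Next I refine the positions.

```bash
cat > m.py <<'E'
import pickle,numpy as np,cv2
from h import *
d=pickle.load(open("s0.pkl","rb"));t=d["top"];s=d["scene"]
def blob(im,seed,th,box=60):
    m=(im.min(2)>th).astype(np.uint8)
    n,l,st,c=cv2.connectedComponentsWithStats(m,connectivity=4);k=l[seed[1],seed[0]]
    return c[k],st[k],(l==k)
for nm,sd,z in(("stack",(171,281),.094),("potc",(412,265),.166)):
    for th in(170,190,210):
        c,st,_=blob(t["image"],sd,th);print(nm,th,st,ray(t,[c],z)[0].round(4))
for nm,sd,z in(("stack",(512,346),.094),("potc",(279,181),.166)):
    for th in(230,240,248):
        c,st,_=blob(s["image"],sd,th);print("scene",nm,th,st,ray(s,[c],z)[0].round(4), s["image"][sd[1],sd[0]])
for th in (120,150):
    c,st,m=blob(t["image"],(290,290),th);print(st)
cnt=max(cv2.findContours(m.astype(np.uint8),0,1)[0],key=cv2.contourArea)[:,0].astype(float)
P=ray(t,cnt,.034)[:,:2]
from scipy.optimize import least_squares
def fc(P,c0,r,tol):
    Q=P[abs(np.hypot(*(P-c0).T)-r)<tol]
    f=least_squares(lambda p:np.hypot(*(Q-p[:2]).T)-p[2],[*c0,r],loss="soft_l1",f_scale=.001);return f.x,len(Q)
pl,n=fc(P,np.array([.539,-.0856]),.044,.006);print("plate",pl,n)
Ph=ray(t,cnt,.044)[:,:2]
hb,n=fc(Ph,np.array([.394,.0546]),.024,.005);print("hub",hb,n)
v=pl[:2]-hb[:2];print("len",np.hypot(*v),"yaw",np.degrees(np.arctan2(v[1],v[0])))
ax=v/np.hypot(*v);Bp=(P-pl[:2])@ax;w=(P-pl[:2])@np.array([-ax[1],ax[0]])
k=(Bp>-.15)&(Bp<-.06);print("bar sides",[(np.polyfit(Bp[k&q],w[k&q],1).round(4)) for q in(w>0,w<0)])
b1=hb[:2]+.128*ax;b2=pl[:2]-.072*ax;print("balance",b1,b2)
# foot: grey
im=t["image"];m=(im.min(2)>60).astype(np.uint8);n,l,st,c=cv2.connectedComponentsWithStats(m);k=l[267,390]
cnt=max(cv2.findContours((l==k).astype(np.uint8),0,1)[0],key=cv2.contourArea)[:,0].astype(float)
print("foot",fc(ray(t,cnt,.01)[:,:2],np.array([.532,-.326]),.058,.008))
E
python3 m.py
```

```text
stack 170 [163 271  18  18 253] [0.4863 0.3012 0.094 ]
stack 190 [163 272  18  17 240] [0.486 0.301 0.094]
stack 210 [164 272  17  17 225] [0.4861 0.3012 0.094 ]
potc 170 [383 247  41  35 794] [ 0.539 -0.301  0.166]
potc 190 [394 247  30  30 487] [ 0.541  -0.3168  0.166 ]
potc 210 [406 256  18  19 273] [ 0.5313 -0.3282  0.166 ]
scene stack 230 [500 334  28  22 459] [0.4908 0.3043 0.094 ] [255 255 255]
scene stack 240 [501 334  27  22 440] [0.4906 0.3041 0.094 ] [255 255 255]
scene stack 248 [501 334  27  21 425] [0.4906 0.3041 0.094 ] [255 255 255]
scene potc 230 [269 174  19  11 165] [ 0.538  -0.3217  0.166 ] [255 255 255]
scene potc 240 [269 174  19  10 151] [ 0.5371 -0.3224  0.166 ] [255 255 255]
scene potc 248 [269 174  19  10 146] [ 0.5366 -0.3224  0.166 ] [255 255 255]
[ 253  246   81   82 1582]
[ 254  247   80   81 1512]
plate [ 0.54131171 -0.0844405   0.04321457] 84
hub [0.39731941 0.05364246 0.02365232] 39
len 0.1995010883325583 yaw -43.799856230250484
bar sides [array([-0.006 ,  0.0113]), array([-0.0071, -0.0123])]
balance [ 0.48970494 -0.03495164] [ 0.48934485 -0.03460632]
foot (array([ 0.53518514, -0.32652156,  0.06004306]), 119)
```

```bash
cat >> h.py <<'E'
from scipy.spatial.transform import Rotation as R
def go(st,pos,yaw):  # yaw (deg) of tool y (closing) axis, tool pointing down -> shift cm, rotvec deg
    R0=R.from_quat(st["eef_rot"]);y=np.radians(yaw);Y=np.array([np.cos(y),np.sin(y),0]);Z=np.array([0,0,-1.])
    R1=R.from_matrix(np.c_[np.cross(Y,Z),Y,Z])
    return (R0.inv().apply(np.array(pos)-st["tool_pos"])*100).round(2),np.degrees((R0.inv()*R1).as_rotvec()).round(2)
def yaw(st): y=R.from_quat(st["eef_rot"]).apply([0,1,0]);return np.degrees(np.arctan2(y[1],y[0]))
E
python3 - <<'E'
from h import *
from plant import r
st=r.get_state();print(yaw(st))
print(go(st,(.50,.15,.26),22));print(go(st,(.534,-.325,.24),-31))
E
```

```text
75.74724085745821
(array([-44.76, -35.6 ,  -2.14]), array([-8.000e-02,  5.000e-02,  5.375e+01]))
(array([-5.975e+01, -8.080e+01, -7.000e-02]), array([-6.0000e-02,  9.0000e-02,  1.0675e+02]))
```

Call:
carry_out([
  [[-44.8,-35.6,-2.1],[0,0,53.7],0],
  [[-44.8,-35.6,-2.1],[0,0,53.7],0],
  [[-44.8,-35.6,-2.1],[0,0,53.7],0],
  [[-44.8,-35.6,-2.1],[0,0,53.7],0],
  [[-44.8,-35.6,-2.1],[0,0,53.7],0],
  [[-44.8,-35.6,-2.1],[0,0,53.7],0],
  [[-44.8,-35.6,-2.1],[0,0,53.7],0],
  [[-44.8,-35.6,-2.1],[0,0,53.7],0],
  [[-44.8,-35.6,-2.1],[0,0,53.7],0],
  [[-44.8,-35.6,-2.1],[0,0,53.7],0],
  [[-44.8,-35.6,-2.1],[0,0,53.7],0],
  [[-44.8,-35.6,-2.1],[0,0,53.7],0],
], newtons=20)

```text
clock: 1.3
tool_pos: [0.503, 0.1451, 0.2597]
eef_rot: [0.562, 0.827, -0.001, 0.001]
contact_force: [0.7, -0.2, -0.0]
opening: 0.999
finger_force: 0.0
```

```bash
python3 - <<'E'
from h import *
from plant import r
st=r.get_state();print(st["clock"],st["q"],st["tool_pos"],yaw(st))
print(go(st,(.534,-.325,.22),-31))
E
```

```text
1.3 [-0.38375513  0.525246    0.02062166  1.85202951 -0.01094673  0.76404067
  0.01993205] [0.50295065 0.14508075 0.25971707] 21.654627249860155
(array([-44.83, -14.46,   4.09]), array([ 0.09,  0.14, 52.65]))
```

Call:
carry_out([
  [[-44.8,-14.5,4.1],[0,0,52.7],0],
  [[-44.8,-14.5,4.1],[0,0,52.7],0],
  [[-44.8,-14.5,4.1],[0,0,52.7],0],
  [[-44.8,-14.5,4.1],[0,0,52.7],0],
  [[-44.8,-14.5,4.1],[0,0,52.7],0],
  [[-44.8,-14.5,4.1],[0,0,52.7],0],
  [[-44.8,-14.5,4.1],[0,0,52.7],0],
  [[-44.8,-14.5,4.1],[0,0,52.7],0],
  [[-44.8,-14.5,4.1],[0,0,52.7],0],
  [[-44.8,-14.5,4.1],[0,0,52.7],0],
  [[-44.8,-14.5,4.1],[0,0,52.7],0],
  [[-44.8,-14.5,4.1],[0,0,52.7],0],
])

```text
clock: 2.5
tool_pos: [0.5339, -0.3186, 0.2181]
eef_rot: [0.869, 0.495, -0.0, -0.001]
contact_force: [0.2, -0.4, -0.6]
opening: 1.0
finger_force: 0.0
```

```bash
python3 - <<'E'
from h import *
from plant import r
s=r.snapshot("scene")
st=r.get_state();print(st["clock"],st["q"],st["tool_pos"],yaw(st))
print(go(st,(.534,-.325,.117),-31))
cv2.imwrite("pics/a1.png",crop(s,200,110,180,140,4.4))
E
```

```text
2.55 [ 0.34235435  0.71687011  0.21886586  1.61014287 -0.19532974  0.83771955
  0.10676719] [ 0.53431348 -0.31738994  0.21821519] -30.572287037332185
(array([-0.69,  0.38, 10.12]), array([-0.1 , -0.09,  0.43]))
```

View pics/a1.png

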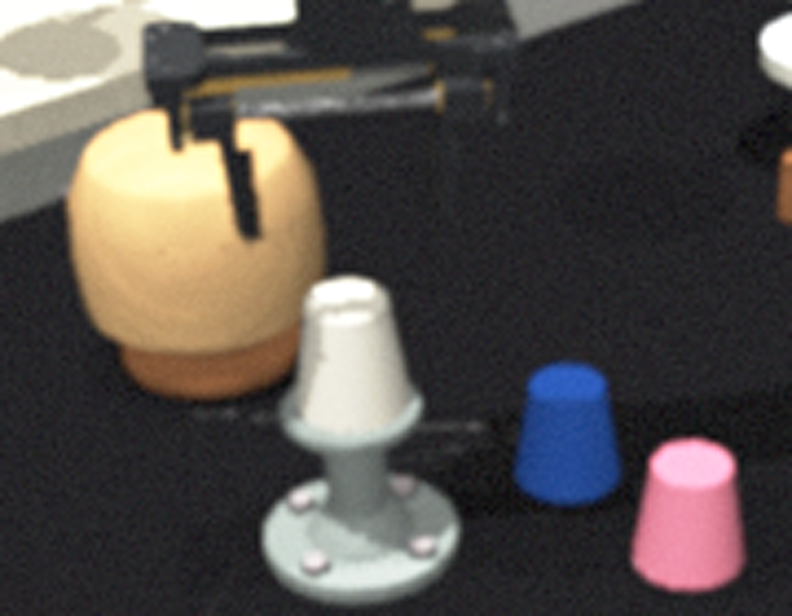

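The gripper hovers over pot_c (crop 345,340), with its left finger at crop (245,200). Correcting sideways, then descending.

Call:
carry_out([
  [[-0.7,0.4,3],[0,0,0.4],0],
  [[-0.7,0.4,3],[0,0,0.4],0],
  [[-0.7,0.4,5],[0,0,0.4],0],
  [[-0.7,0.4,7],[0,0,0.4],0],
  [[-0.7,0.4,9],[0,0,0.4],0],
  [[-0.7,0.4,10.1],[0,0,0.4],0],
  [[-0.7,0.4,10.1],[0,0,0.4],0],
  [[-0.7,0.4,10.1],[0,0,0.4],0],
])

```text
clock: 3.35
tool_pos: [0.5347, -0.327, 0.1185]
eef_rot: [0.87, 0.492, 0.0, 0.0]
contact_force: [0.2, -0.3, 0.3]
opening: 0.996
finger_force: 0.0
```

```bash
python3 - <<'E'
from h import *
from plant import r
s=r.snapshot("scene");t=r.snapshot("top")
st=r.get_state();print(st["clock"],st["tool_pos"],yaw(st),st["contact_force"])
print(go(st,(.534,-.325,.117),-31))
a=crop(s,220,110,110,140,3.6);b=crop(t,350,220,110,110,3.6);b=cv2.copyMakeBorder(b,0,a.shape[0]-b.shape[0],0,0,0)
cv2.imwrite("pics/a2.png",np.hstack([a,b]))
E
```

```text
3.45 [ 0.53486218 -0.32749355  0.1189425 ] -31.036956587776572 [-0.28278285  0.42393683  0.27575597]
(array([ 0.17, -0.2 ,  0.19]), array([ 0.12, -0.01, -0.04]))
```

View pics/a2.png

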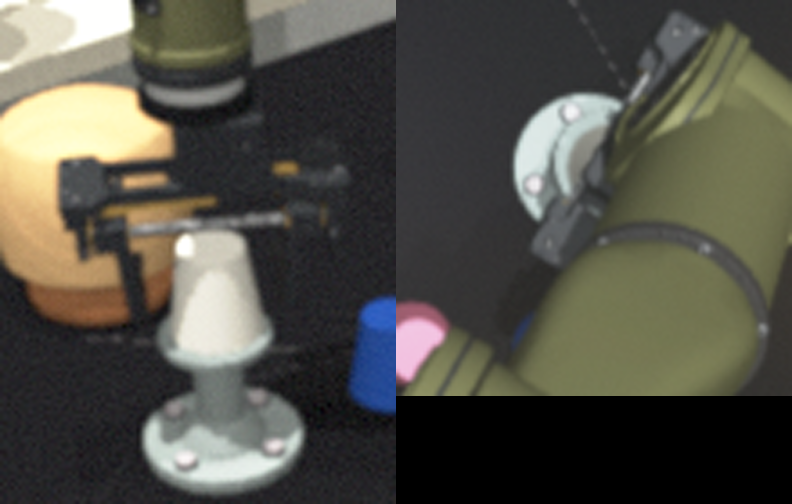

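The fingers straddle the pot (crop left 215,290) with a gap on both sides. Closing on it.

Call:
carry_out([
  [[0.1,-0.2,0.2],[0,0,0],0.3],
  [[0.1,-0.2,0.2],[0,0,0],1],
  [[0.1,-0.2,0.2],[0,0,0],1],
  [[0.1,-0.2,0.2],[0,0,0],1],
  [[0.1,-0.2,0.2],[0,0,0],1],
  [[0.1,-0.2,0.2],[0,0,0],1],
], newtons=25)

```text
clock: 4.05
tool_pos: [0.533, -0.3255, 0.1158]
eef_rot: [0.871, 0.492, 0.0, 0.0]
contact_force: [-0.8, 0.2, -0.2]
opening: 0.687
finger_force: 24.8
```

```bash
python3 - <<'E'
from h import *
from plant import r
st=r.get_state();print(st["clock"],st["tool_pos"],yaw(st),st["contact_force"],st["moment"],st["opening"]*88,st["finger_force"])
E
```

```text
4.05 [ 0.53298191 -0.32546738  0.11575624] -31.055016388985738 [-0.79344308  0.1655597  -0.23141704] [-0.05240429  0.11229737 -0.01085823] 60.49451629226429 24.78222440870013
```

Call:
carry_out([
  [[0,0,-1],[0,0,0],1],
  [[0,0,-2.5],[0,0,0],1],
  [[0,0,-4.5],[0,0,0],1],
  [[0,0,-7],[0,0,0],1],
  [[0,0,-10],[0,0,0],1],
  [[0,0,-13],[0,0,0],1],
  [[0,0,-13],[0,0,0],1],
  [[0,0,-13],[0,0,0],1],
  [[0,0,-13],[0,0,0],1],
])

```text
clock: 4.95
tool_pos: [0.5322, -0.3249, 0.2451]
eef_rot: [0.871, 0.492, -0.0, -0.001]
contact_force: [-0.7, -0.2, -0.6]
opening: 0.689
finger_force: 24.7
```

```bash
python3 - <<'E'
from h import *
from plant import r
import pickle
s=r.snapshot("scene");t=r.snapshot("top")
st=r.get_state();print(st["clock"],st["tool_pos"],yaw(st),st["contact_force"],st["opening"],st["finger_force"])
pickle.dump((s,t,st),open("s1.pkl","wb"))
a=crop(s,200,80,150,180,3.3);b=crop(t,350,200,80,110,3.3);b=cv2.copyMakeBorder(b,0,a.shape[0]-b.shape[0],0,0,0)
cv2.imwrite("pics/a3.png",np.hstack([a,b]))
print(go(st,(.52,.0,.25),-4),go(st,(.488,.3025,.25),32))
E
```

```text
5.05 [ 0.53217966 -0.32486757  0.24455391] -31.04913943493425 [-0.77804938 -1.24291254 -1.31090123] 0.6891397806589721 24.701596961240284
(array([ 27.2, -17.8,  -0.5]), array([ -0.14,  -0.04, -27.05])) (array([ 51.47, -36.14,  -0.45]), array([ -0.13,  -0.08, -63.05]))
```

View pics/a3.png

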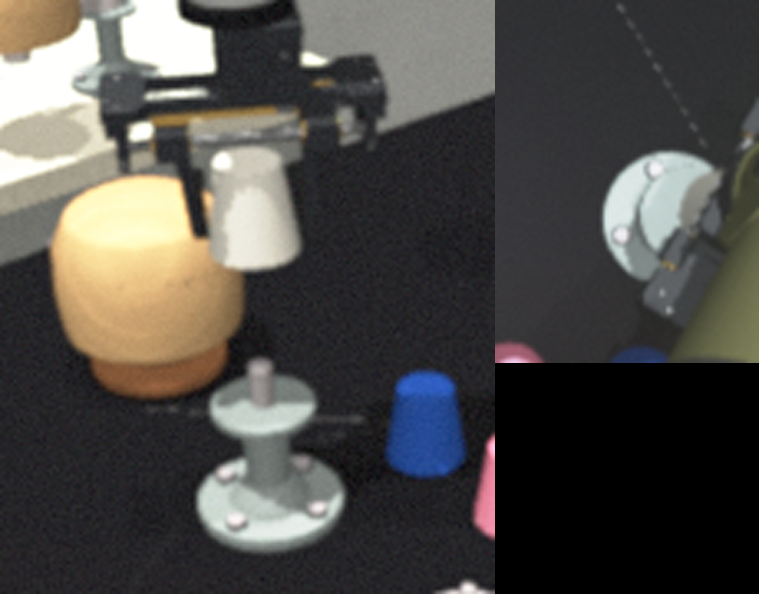

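Pot_c is held upright at crop (255,210), and the bare post shows at crop (260,362). Next I work out the camera bias from the held pot and apply it to the stack and the post.

```bash
cat > f.py <<'E'
import pickle
from h import *
from scipy.optimize import minimize
def cone(z0,x,y,z1=None): return np.r_[circ(x,y,z0,.033),circ(x,y,z0+.066 if z1 is None else z1,.023)]
def fit(s,z0s,p0,th=115):
    im=cv2.GaussianBlur(s["image"].astype(np.uint8),(3,3),0);k=4
    c=proj(s,[[*p0,z0s[0]+.03]])[0].astype(int);u,v=c-40
    sub=cv2.resize(im[v:v+80,u:u+80],None,fx=k,fy=k,interpolation=cv2.INTER_CUBIC)
    sub=sub.astype(int);m=(sub.min(2)>th)&(sub.max(2)-sub.min(2)<45)
    def cost(p):
        a=np.zeros(m.shape,np.uint8)
        for z in z0s:
            q=(proj(s,cone(z,*p))-[u,v]+.5)*k-.5
            cv2.fillConvexPoly(a,cv2.convexHull(np.round(q).astype(np.int32)),1)
        return (a.astype(bool)^m).sum()/a.sum()
    best=min(((cost((p0[0]+i*.001,p0[1]+j*.001)),p0[0]+i*.001,p0[1]+j*.001) for i in range(-14,15) for j in range(-14,15)))
    return np.round(best,4)
if __name__=="__main__":
    d=pickle.load(open("s0.pkl","rb"));s1,t1,st=pickle.load(open("s1.pkl","rb"))
    for n in("scene","top"): print("stack",n,fit(d[n],[0,.028],(.488,.302),100))
    print("held scene",[fit(s1,[z],(.533,-.325),th) for z in(.226,.228) for th in (100,130)],st["tool_pos"])
    # post tip
    S=s1;u,v=proj(S,[[.534,-.325,.134]])[0];print("pred tip px",u,v,"seen ~",200+260/3.3,80+364/3.3)
    print("tip pos",ray(S,[(200+260/3.3,80+364/3.3)],.134))
E
python3 f.py
```

```text
stack scene [0.0336 0.488  0.303 ]
stack top [0.0502 0.487  0.305 ]
held scene [array([ 0.7028,  0.532 , -0.328 ]), array([ 0.3433,  0.532 , -0.33  ]), array([ 0.7226,  0.533 , -0.328 ]), array([ 0.3664,  0.535 , -0.327 ])] [ 0.53217966 -0.32486757  0.24455391]
pred tip px 279.2712991686586 188.86614187296394 seen ~ 278.7878787878788 190.3030303030303
tip pos [[ 0.53882501 -0.32031899  0.134     ]]
```

Call:
carry_out([
  [[2,-1.4,-0.4],[0,0,-3],1],
  [[6,-4.2,-0.4],[0,0,-8],1],
  [[11,-7.7,-0.4],[0,0,-14],1],
  [[16,-11.2,-0.4],[0,0,-20],1],
  [[21,-14.7,-0.4],[0,0,-26],1],
  [[26,-18.2,-0.4],[0,0,-32],1],
  [[31,-21.7,-0.4],[0,0,-38],1],
  [[36,-25.2,-0.4],[0,0,-44],1],
  [[41,-28.7,-0.4],[0,0,-50],1],
  [[45.5,-31.9,-0.4],[0,0,-56],1],
  [[49,-34.4,-0.4],[0,0,-60],1],
  [[51.5,-36.1,-0.4],[0,0,-63],1],
])

```text
clock: 6.25
tool_pos: [0.4923, 0.2481, 0.249]
eef_rot: [0.484, 0.875, -0.001, -0.0]
contact_force: [0.6, 0.4, -0.7]
opening: 0.697
finger_force: 24.7
```

Call:
carry_out([
  [[0,0,0],[0,0,0],1],
  [[0,0,0],[0,0,0],1],
  [[0,0,0],[0,0,0],1],
])

```text
clock: 6.55
tool_pos: [0.4931, 0.2444, 0.2491]
eef_rot: [0.486, 0.874, -0.001, 0.0]
contact_force: [0.8, 0.0, -1.9]
opening: 0.692
finger_force: 24.7
```

```bash
python3 - <<'E'
from f import *
from plant import r
s=r.snapshot("scene");t=r.snapshot("top")
st=r.get_state();print(st["clock"],st["tool_pos"],yaw(st),st["contact_force"],st["opening"],st["finger_force"])
pickle.dump((s,t,st),open("s2.pkl","wb"))
x,y,z=st["tool_pos"]
print("held",[fit(s,[z-.017],(x,y),th) for th in(100,130)],"stack",fit(s,[0,.028],(.488,.302),100))
print(go(st,(.488,.3035,.155),32))
cv2.imwrite("pics/a4.png",crop(s,420,230,160,180,3.3))
c=cv2.imread
b=crop(t,350,220,110,90,3.3);a=crop(s,420,230,130,180,3.3);b=cv2.copyMakeBorder(b,0,a.shape[0]-b.shape[0],0,0,0)
cv2.imwrite("pics/a4.png",np.hstack([a,b]))
E
```

```text
6.65 [0.49347985 0.24414332 0.24945406] 31.747609429944603 [-0.3547219   0.14229467 -1.35596819] 0.690172230353434 24.702042716089636
held [array([0.7187, 0.4975, 0.2431]), array([0.7386, 0.4965, 0.2421])] stack [0.0267 0.489  0.304 ]
(array([5.35, 2.67, 9.44]), array([-0.07,  0.06, -0.25]))
```

View pics/a4.png

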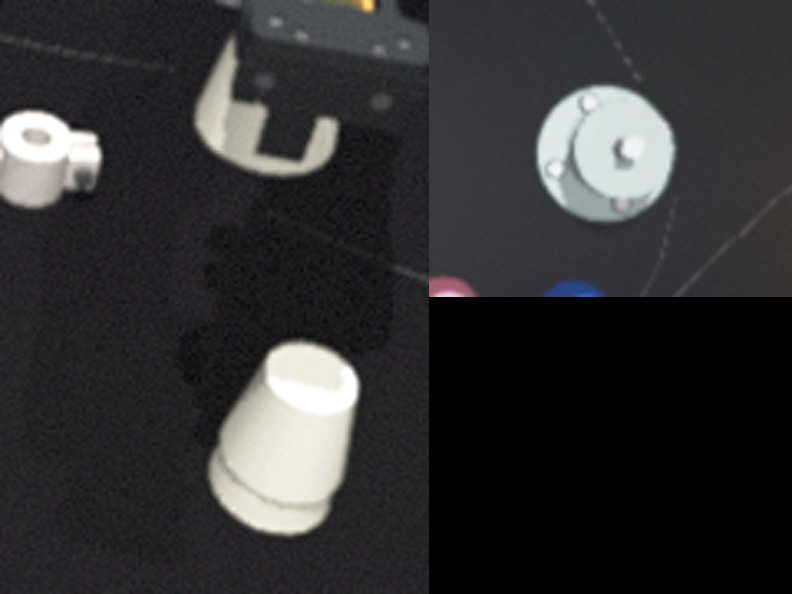

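The held pot's rim is at crop (266,130), the stack at (285,440), and the bare post shows in the top view at about pixel (411,264.5). Comparing the predicted rim with the seen one.

```bash
python3 - <<'E'
from f import *
s,t,st=pickle.load(open("s2.pkl","rb"));x,y,z=st["tool_pos"]
for zz in(.015,.017,.019):
    p=(proj(s,circ(x,y,z-zz,.033,200))-[420,230]+.5)*3.3
    print("pred rim u",p[:,0].min(),p[:,0].max(),"vmax",p[:,1].max())
sub=crop(s,420,230,130,180,3.3).min(2)
print("seen rim rows: right edge",[np.where(sub[v,180:345]>110)[0][[0,-1]]+180 for v in(115,120,125,130)],"bottom",[np.where(sub[100:200,u]>110)[0][-1]+100 for u in(240,260,280,300)])
m=(sub>110);n,l,S,c=cv2.connectedComponentsWithStats(m.astype(np.uint8));k=l[130,215];print(S[k])
for th in(150,170,190,210):
    im=t["image"].min(2);print(th,ray(t,[np.array(np.nonzero((im[258:271,405:418]>th)))[::-1].mean(1)+[405,258]],.134))
# collar circle fit in top
print("stack scene refit",[fit(s,[0,.028],(.488,.302),th) for th in(80,120)])
E
```

```text
pred rim u 201.54663499575173 341.7824111377044 vmax 170.5374218208577
pred rim u 200.7201784972434 340.701470353865 vmax 173.62511000237097
pred rim u 199.89632789543117 339.62399710343 vmax 176.701931529652
seen rim rows: right edge [array([196, 265]), array([196, 334]), array([196, 336]), array([199, 336])] bottom [np.int64(165), np.int64(172), np.int64(174), np.int64(172)]
[ 196   42  141  133 6425]
150 [[ 0.53587251 -0.32662181  0.134     ]]
170 [[ 0.53658759 -0.32729386  0.134     ]]
190 [[ 0.5372482  -0.32819574  0.134     ]]
210 [[ 0.53747455 -0.32895022  0.134     ]]
stack scene refit [array([0.0427, 0.49  , 0.304 ]), array([0.0351, 0.489 , 0.304 ])]
```

Call:
carry_out([
  [[2.7,1.4,3],[0,0,0],1],
  [[5.5,2.75,6],[0,0,0],1],
  [[5.5,2.75,9.4],[0,0,0],1],
  [[5.5,2.75,9.4],[0,0,0],1],
  [[5.5,2.75,9.4],[0,0,0],1],
  [[5.5,2.75,9.4],[0,0,0],1],
])

```text
clock: 7.25
tool_pos: [0.489, 0.3066, 0.1575]
eef_rot: [0.486, 0.874, 0.001, 0.001]
contact_force: [0.0, -0.2, -0.9]
opening: 0.689
finger_force: 24.7
```

```bash
python3 - <<'E'
from f import *
from plant import r
s=r.snapshot("scene")
st=r.get_state();print(st["clock"],st["tool_pos"],yaw(st),st["contact_force"],st["opening"],st["finger_force"])
print(go(st,(.4878,.305,.074),32))
x,y,z=st["tool_pos"]
p=(proj(s,circ(x,y,z-.016,.033,200))-[420,230]+.5)*3.3;print("pred rim u",p[:,0].min(),p[:,0].max(),"vmax",p[:,1].max())
cv2.imwrite("pics/a5.png",crop(s,420,230,160,180,3.3))
E
```

```text
7.3 [0.48893014 0.30699229 0.15766024] 31.81292401894606 [ 0.09364608 -0.68306995 -1.29267985] 0.6910850107097133 24.702359460352454
(array([-0.11, -0.23,  8.37]), array([ 0.19,  0.02, -0.19]))
pred rim u 274.10825499738144 411.1122501958196 vmax 372.0781974627966
```

View pics/a5.png

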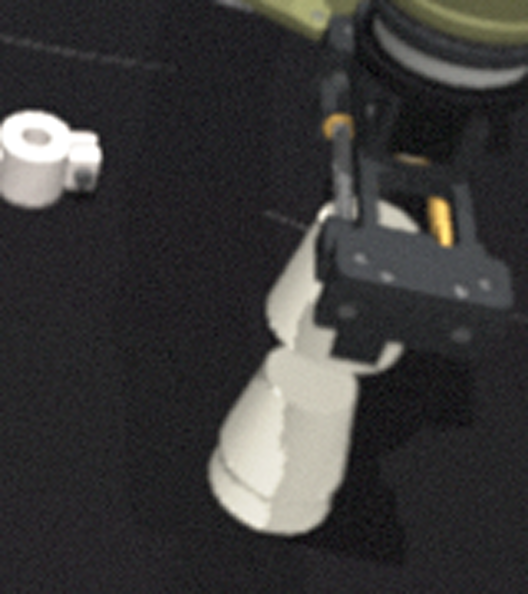

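Held pot (crop 340,300) sits over the stack top (312,380), in line with the stack's axis. Descending slowly.

Call:
carry_out([
  [[-0.1,-0.2,1.5],[0,0,0],1],
  [[-0.1,-0.2,3],[0,0,0],1],
  [[-0.1,-0.2,4.2],[0,0,0],1],
  [[-0.1,-0.2,5.2],[0,0,0],1],
  [[-0.1,-0.2,6.2],[0,0,0],1],
  [[-0.1,-0.2,7],[0,0,0],1],
  [[-0.1,-0.2,7],[0,0,0],1],
])

```text
clock: 8.0
tool_pos: [0.4856, 0.3055, 0.0847]
eef_rot: [0.485, 0.874, -0.001, -0.0]
contact_force: [-0.2, -0.2, -0.8]
opening: 0.693
finger_force: 24.7
```

Call:
carry_out([
  [[0,0,0.4],[0,0,0],1],
  [[0,0,0.8],[0,0,0],1],
  [[0,0,1.1],[0,0,0],1],
  [[0,0,1.3],[0,0,0],1],
  [[0,0,1.3],[0,0,0],1],
])

```text
clock: 8.5
tool_pos: [0.4861, 0.3056, 0.0725]
eef_rot: [0.485, 0.874, -0.0, -0.0]
contact_force: [0.9, -0.3, -1.2]
opening: 0.69
finger_force: 24.7
```

Call:
carry_out([
  [[0,0,0.1],[0,0,0],1],
  [[0,0,0.2],[0,0,0],1],
  [[0,0,0.2],[0,0,0],1],
])

```text
clock: 8.8
tool_pos: [0.4858, 0.3054, 0.0716]
eef_rot: [0.485, 0.874, -0.0, -0.0]
contact_force: [-2.2, -2.2, 7.2]
opening: 0.686
finger_force: 25.3
```

Contact comes exactly at the seated height. Release and rise.

Call:
carry_out([
  [[0,0,0],[0,0,0],0],
  [[0,0,0],[0,0,0],0],
  [[0,0,0],[0,0,0],0],
  [[0,0,0],[0,0,0],0],
  [[0,0,-2],[0,0,0],0],
  [[0,0,-5],[0,0,0],0],
  [[0,0,-10],[0,0,0],0],
  [[0,0,-15],[0,0,0],0],
  [[0,0,-17],[0,0,0],0],
  [[0,0,-17],[0,0,0],0],
])

```text
clock: 9.8
tool_pos: [0.488, 0.307, 0.2443]
eef_rot: [0.485, 0.874, 0.003, 0.002]
contact_force: [0.9, 0.1, -1.0]
opening: 1.003
finger_force: 0.0
```

```bash
python3 - <<'E'
from f import *
from plant import r
st=r.get_state();print(st["clock"],st["q"],st["tool_pos"],yaw(st),st["contact_force"],st["opening"])
s=r.snapshot("scene");print("nested?",[(o,fit(s,[0,.028,o],(.488,.302),100)) for o in(.056,.060,.064,.068)])
print(go(st,(.489,-.035,.15),-134.2+360),go(st,(.489,-.035,.15),-134.2))
E
```

```text
9.8 [-0.62812626  0.6102468  -0.02248638  1.7223757   0.01811419  0.80147744
 -0.10173525] [0.48804687 0.30701631 0.24426901] 31.932071178749826 [ 0.92048455  0.09670578 -1.00893341] 1.0025610954997448
nested? [(0.056, array([0.0181, 0.49  , 0.304 ])), (0.06, array([0.024, 0.49 , 0.304])), (0.064, array([0.0387, 0.49  , 0.304 ])), (0.068, array([0.0534, 0.49  , 0.304 ]))]
(array([-29.08, -18.08,   9.27]), array([ 3.0000e-02, -6.4000e-01,  1.6613e+02])) (array([-29.08, -18.08,   9.27]), array([ 3.0000e-02, -6.4000e-01,  1.6613e+02]))
```

```bash
python3 - <<'E'
from f import *
from plant import r
st=r.get_state();print(go(st,(.489,-.035,.15),45.8))
E
```

```text
(array([-29.08, -17.9 ,   9.13]), array([ 1.800e-01,  1.000e-02, -1.386e+01]))
```

Call:
carry_out([
  [[-4,-2.5,0],[0,0,-2],0],
  [[-8,-4.9,0],[0,0,-4],0],
  [[-12,-7.4,1],[0,0,-6],0],
  [[-16,-9.9,2],[0,0,-8],0],
  [[-20,-12.3,4],[0,0,-10],0],
  [[-24,-14.8,6],[0,0,-12],0],
  [[-27,-16.6,8],[0,0,-13.9],0],
  [[-29.1,-17.9,9.1],[0,0,-13.9],0],
  [[-29.1,-17.9,9.1],[0,0,-13.9],0],
  [[-29.1,-17.9,9.1],[0,0,-13.9],0],
  [[-29.1,-17.9,9.1],[0,0,-13.9],0],
])

```text
clock: 10.95
tool_pos: [0.4882, -0.034, 0.1495]
eef_rot: [0.375, 0.927, 0.001, -0.0]
contact_force: [0.3, 0.5, -0.3]
opening: 1.003
finger_force: 0.0
```

```bash
python3 - <<'E'
from f import *
from plant import r
s=r.snapshot("scene");st=r.get_state();print(st["clock"],st["tool_pos"],yaw(st),st["q"][6])
print(go(st,(.489,-.035,.06),45.8))
c=proj(s,[[.489,-.035,.03],[*st["tool_pos"]]]);print(c)
im=crop(s,300,170,180,140,4.4)
cv2.imwrite("pics/a6.png",im);pickle.dump((s,st),open("s3.pkl","wb"))
E
```

```text
11.0 [ 0.48837728 -0.033959    0.14971791] 46.007401906655545 0.5945640890779139
(array([-0.12, -0.04,  8.97]), array([ 0.06, -0.04,  0.21]))
[[373.38800776 271.97324697]
 [377.24543603 229.85722614]]
```

View pics/a6.png

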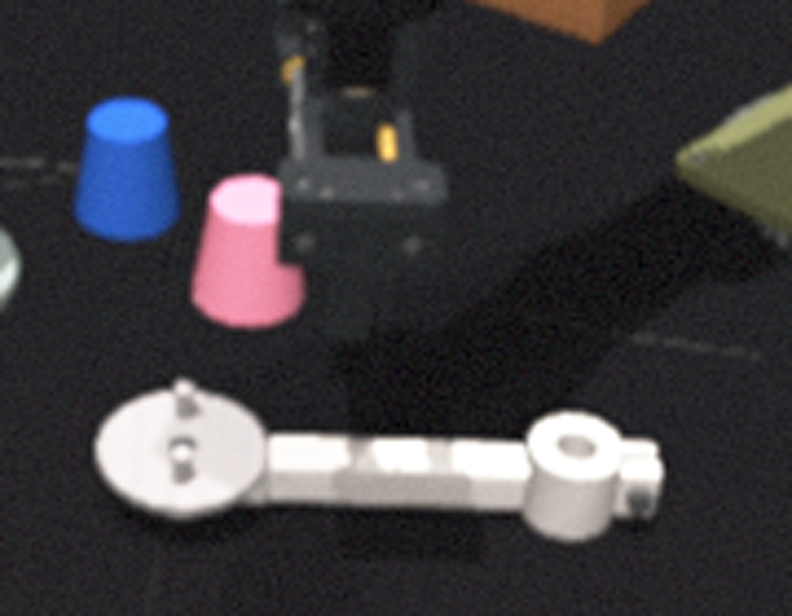

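The bar lies at crop (400,470), with the plate at (182,450) and the bore at (575,447). The gripper is above, between the pink pot and the hub. Cross-checking with this view.

```bash
python3 - <<'E'
from f import *
s,st=pickle.load(open("s3.pkl","rb"))
f=lambda u,v:(300+u/4.4-.4,170+v/4.4-.4)
P=ray(s,[f(182,449)],.034)[0,:2];H=ray(s,[f(575,447)],.044)[0,:2];v=P-H;L=np.hypot(*v)
print(P,H,L,np.degrees(np.arctan2(v[1],v[0])),H+v/L*.128, P-v/L*.072)
E
```

```text
[ 0.54691599 -0.08069565] [0.40303016 0.05644455] 0.19877265107970268 -43.62495902955549 [ 0.49568569 -0.03186712] [ 0.49479725 -0.03102033]
```

Call:
carry_out([
  [[0,0.2,3],[0,0,0.2],0],
  [[0,0.3,6],[0,0,0.2],0],
  [[0,0.3,9],[0,0,0.2],0],
  [[0,0.3,11.5],[0,0,0.2],0],
  [[0,0.3,12],[0,0,0.2],0],
  [[0,0.3,12],[0,0,0.2],0],
])

```text
clock: 11.6
tool_pos: [0.4902, -0.0326, 0.0296]
eef_rot: [0.377, 0.926, 0.0, -0.0]
contact_force: [-0.1, 0.1, 0.3]
opening: 1.001
finger_force: 0.0
```

```bash
python3 - <<'E'
from f import *
from plant import r
st=r.get_state();print(st["clock"],st["tool_pos"],yaw(st),st["contact_force"])
print(go(st,(.492,-.0333,.0065),45.8))
E
```

```text
11.6 [ 0.49022376 -0.03257001  0.02956155] 45.752137065418005 [-0.06623107  0.07607298  0.32744725]
(array([-0.18,  0.07,  2.31]), array([-0.02, -0.05, -0.05]))
```

Call:
carry_out([
  [[-0.2,0.1,1],[0,0,0],0],
  [[-0.2,0.1,1.8],[0,0,0],0],
  [[-0.2,0.1,2.2],[0,0,0],0],
  [[-0.2,0.1,2.2],[0,0,0],0],
])

```text
clock: 12.0
tool_pos: [0.4923, -0.0344, 0.0074]
eef_rot: [0.378, 0.926, -0.0, -0.0]
contact_force: [0.0, 0.4, 0.2]
opening: 0.999
finger_force: 0.0
```

Call:
carry_out([
  [[0,0,0],[0,0,0],0.5],
  [[0,0,0],[0,0,0],0.6],
  [[0,0,0],[0,0,0],0.7],
  [[0,0,0],[0,0,0],1],
  [[0,0,0],[0,0,0],1],
  [[0,0,0],[0,0,0],1],
  [[0,0,0],[0,0,0],1],
  [[0,0,0],[0,0,0],1],
], newtons=50)

```text
clock: 12.8
tool_pos: [0.4922, -0.0345, 0.0077]
eef_rot: [0.377, 0.926, -0.0, -0.0]
contact_force: [-2.3, -2.8, 3.2]
opening: 0.295
finger_force: 1.9
```

```bash
python3 - <<'E'
from f import *
from plant import r
st=r.get_state();print(st["clock"],st["tool_pos"],yaw(st),st["contact_force"],st["moment"],st["opening"]*88,st["finger_force"])
E
```

```text
12.8 [ 0.49224609 -0.03453829  0.00769135] 45.64590913743086 [-2.33889883 -2.84823231  3.19821657] [-0.72999953  0.51781403  0.07489982] 25.993814714591945 1.8967361573595554
```

Call:
carry_out([
  [[0,0,0],[0,0,0],1],
  [[0,0,0],[0,0,0],1],
  [[0,0,0],[0,0,0],1],
  [[0,0,0],[0,0,0],1],
], newtons=60)

```text
clock: 13.2
tool_pos: [0.4917, -0.035, 0.0077]
eef_rot: [0.378, 0.926, -0.001, -0.001]
contact_force: [-2.2, -2.9, 1.9]
opening: 0.263
finger_force: 60.0
```

Call:
carry_out([
  [[0,0,-0.3],[0,0,0],1],
  [[0,0,-0.8],[0,0,0],1],
  [[0,0,-1.5],[0,0,0],1],
  [[0,0,-2.5],[0,0,0],1],
  [[0,0,-3.5],[0,0,0],1],
  [[0,0,-4],[0,0,0],1],
  [[0,0,-4],[0,0,0],1],
  [[0,0,-4],[0,0,0],1],
])

```text
clock: 14.0
tool_pos: [0.4925, -0.0344, 0.0479]
eef_rot: [0.378, 0.926, 0.0, 0.0]
contact_force: [-0.5, 0.6, -6.6]
opening: 0.266
finger_force: 60.0
```

```bash
python3 - <<'E'
from f import *
from plant import r
s=r.snapshot("scene")
st=r.get_state();print(st["clock"],st["tool_pos"],yaw(st),st["contact_force"],st["moment"],st["opening"]*88,st["finger_force"])
print("moment in tool",R.from_quat(st["eef_rot"]).inv().apply(st["moment"]))
cv2.imwrite("pics/a7.png",crop(s,300,170,180,140,4.4))
print(go(st,(.5,-.08,.22),60),R.from_quat(st["eef_rot"]).apply([0,0,1]))
E
```

```text
14.05 [ 0.49234924 -0.03439901  0.04762253] 45.645825892187155 [ 0.77981171  0.71006007 -6.18108106] [-0.02010433  0.05526799  0.02848708] 23.33898799616113 59.981044717133045
moment in tool [ 0.05301776  0.02546176 -0.02847918]
(array([ -3.73,  -2.73, -17.24]), array([-0.000e+00, -1.000e-02, -1.435e+01])) [-1.74228753e-04  7.96299414e-05 -9.99999982e-01]
```

View pics/a7.png

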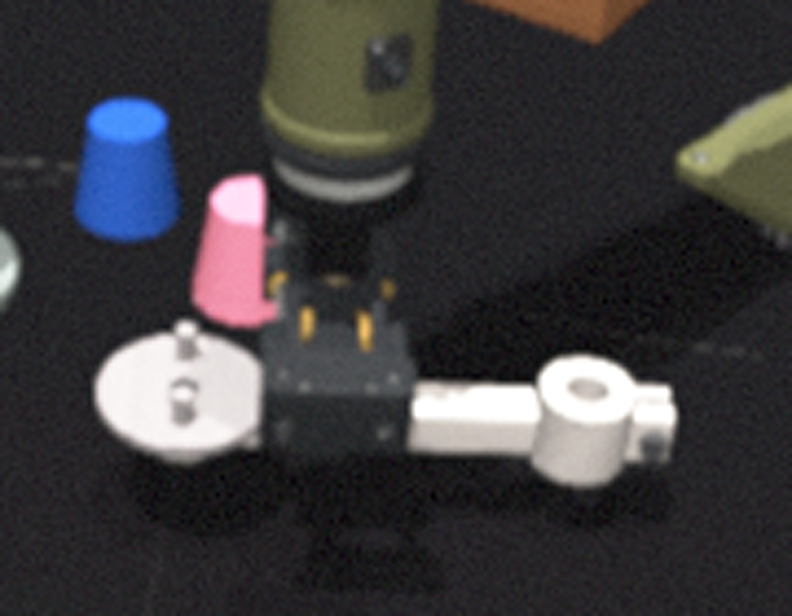

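The arm is held level off the bench (plate at crop 180,390, hub at 585,420). Raising it, then travelling high.

Call:
carry_out([
  [[0,0,-2],[0,0,0],1],
  [[0,0,-5],[0,0,0],1],
  [[0,0,-8],[0,0,0],1],
  [[0,0,-11],[0,0,0],1],
  [[0,0,-14],[0,0,-2],1],
  [[0,0,-16.5],[0,0,-5],1],
  [[0,0,-17.5],[0,0,-9],1],
  [[0,0,-17.5],[0,0,-14],1],
  [[0,0,-17.5],[0,0,-18],1],
  [[0,0,-17.5],[0,0,-21],1],
  [[0,0,-17.5],[0,0,-22],1],
  [[0,0,-17.5],[0,0,-22],1],
])

```text
clock: 15.25
tool_pos: [0.4917, -0.0346, 0.2222]
eef_rot: [0.194, 0.981, -0.0, -0.001]
contact_force: [-0.4, -0.0, -6.1]
opening: 0.267
finger_force: 60.0
```

```bash
python3 - <<'E'
from f import *
from plant import r
st=r.get_state();print(st["clock"],st["tool_pos"],yaw(st),st["contact_force"],st["opening"]*88,st["q"][6])
print(go(st,(.664,-.325,.222),90))
E
```

```text
15.25 [ 0.49173046 -0.03456896  0.22216357] 67.60183286601777 [-0.39265402 -0.02995543 -6.12579105] 23.4886176293595 0.896410430737351
(array([-2.699e+01, -2.029e+01, -1.000e-02]), array([-2.00e-02, -9.00e-02, -2.24e+01]))
```

Call:
carry_out([
  [[-1.3,-1,0],[0,0,-1],1],
  [[-4,-3,0],[0,0,-3],1],
  [[-7,-5.3,0],[0,0,-6],1],
  [[-10,-7.5,0],[0,0,-9],1],
  [[-13,-9.8,0],[0,0,-12],1],
  [[-16,-12,0],[0,0,-15],1],
  [[-19,-14.3,0],[0,0,-18],1],
  [[-22,-16.5,0],[0,0,-20],1],
  [[-24.5,-18.4,0],[0,0,-21.5],1],
  [[-26,-19.5,0],[0,0,-22.4],1],
  [[-27,-20.3,0],[0,0,-22.4],1],
  [[-27,-20.3,0],[0,0,-22.4],1],
])

```text
clock: 16.45
tool_pos: [0.6643, -0.3272, 0.2208]
eef_rot: [0.001, 1.0, -0.001, -0.001]
contact_force: [-0.8, -0.6, -6.2]
opening: 0.263
finger_force: 60.0
```

Call:
carry_out([
  [[0,0,0],[0,0,0],1],
  [[0,0,0],[0,0,0],1],
  [[0,0,0],[0,0,0],1],
])

```text
clock: 16.75
tool_pos: [0.6648, -0.3236, 0.2228]
eef_rot: [-0.001, 1.0, 0.0, -0.0]
contact_force: [0.9, 0.0, -7.3]
opening: 0.264
finger_force: 60.0
```

```bash
python3 - <<'E'
from f import *
from plant import r
s=r.snapshot("scene");t=r.snapshot("top")
st=r.get_state();print(st["clock"],st["tool_pos"],yaw(st),st["contact_force"],st["opening"]*88,st["q"][6])
pickle.dump((s,t,st),open("s4.pkl","wb"))
a=crop(s,200,80,150,180,3.3);b=crop(t,350,170,90,130,3.3);b=cv2.copyMakeBorder(b,0,a.shape[0]-b.shape[0],0,0,0)
cv2.imwrite("pics/a8.png",np.hstack([a,b]))
E
```

```text
16.85 [ 0.66486302 -0.32412555  0.22291425] 90.09611851028765 [ 0.07013394  0.11140695 -6.34722853] 23.44217554469335 1.7230374149907661
```

View pics/a8.png

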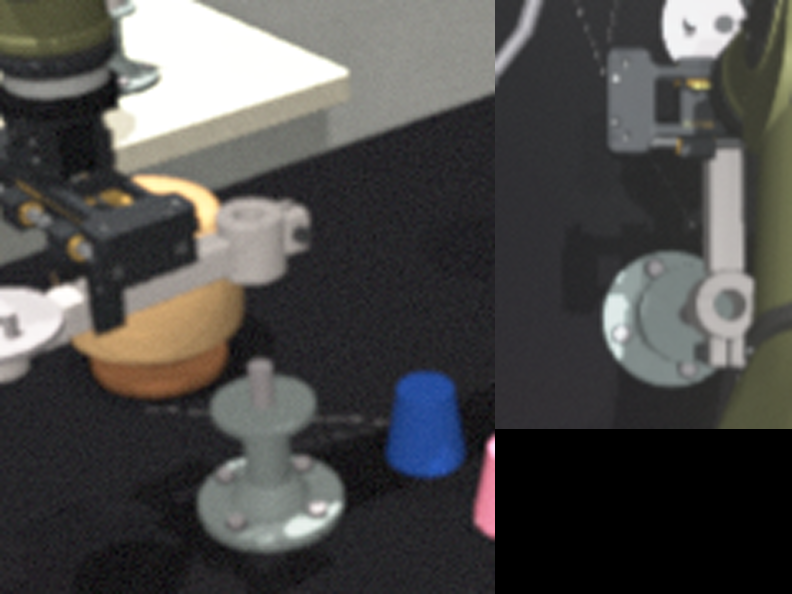

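The hub (scene crop 250,240; top crop 728,303) is near the post (scene crop 260,364), about 8 cm above its tip. I measure hub against post within each camera so that the calibration bias cancels.

```bash
cat > g.py <<'E'
from f import *
def hull(s,P,k,o,sh,a): cv2.fillConvexPoly(a,cv2.convexHull(np.round((proj(s,P)-o+.5)*k-.5).astype(np.int32)),1)
def fitm(s,parts,p0,win,th,k=6,W=10,lim=None):
    """parts: list of lists of (z,r,dx,dy) circles whose hulls form the silhouette; win: u,v,w,h."""
    u,v,w,h=win;im=cv2.resize(s["image"][v:v+h,u:u+w],None,fx=k,fy=k,interpolation=cv2.INTER_CUBIC).astype(int)
    m=(im.min(2)>th)
    if lim: m&=(im.max(2)-im.min(2)<lim)
    def cost(p):
        a=np.zeros(m.shape,np.uint8)
        for q in parts: hull(s,np.vstack([circ(p[0]+c[2],p[1]+c[3],c[0],c[1]) for c in q]),k,[u,v],0,a)
        return (a.astype(bool)^m).sum()/a.sum()
    b=min((cost((p0[0]+i*.001,p0[1]+j*.001)),i,j) for i in range(-W,W+1) for j in range(-W,W+1))
    return round(b[0],3),round(p0[0]+b[1]*.001,4),round(p0[1]+b[2]*.001,4)
E
python3 - <<'E'
from g import *
d=pickle.load(open("s0.pkl","rb"));s1,t1,_=pickle.load(open("s1.pkl","rb"));s2,t2,_=pickle.load(open("s2.pkl","rb"));s4,t4,st=pickle.load(open("s4.pkl","rb"))
post=[[(.100,.009,0,0),(.134,.009,0,0)],[(.092,.040,0,0),(.100,.040,0,0)]]
foot=[[(0,.058,0,0),(.01,.058,0,0)]]
for nm,s in(("s2",s2),("s4",s4)):
    c=proj(s,[[.535,-.325,.134]])[0].astype(int)
    print(nm,"post scene",[fitm(s,post,(.535,-.325),(c[0]-22,c[1]-5,44,20),th) for th in(55,75)])
c=proj(t2,[[.535,-.325,.1]])[0].astype(int)
print("stand top",[fitm(t2,post+foot,(.535,-.325),(c[0]-30,c[1]-28,60,56),th) for th in(60,80)])
# hub
b=st["tool_pos"][2]-.0077;x0,y0=st["tool_pos"][0]-.128,st["tool_pos"][1]
hub=[[(b,.024,0,0),(b+.044,.024,0,0)],[(b+z,.0005,dx,dy) for z in(.008,.034) for dx in(0,.09) for dy in(.012,-.012)]]
for nm,s in(("scene",s4),("top",t4)):
    c=proj(s,[[x0,y0,b+.03]])[0].astype(int)
    # keep window on the hub and a little bar, without ears/background
    win=(c[0]-18,c[1]-14,29,30) if nm=="scene" else (c[0]-14,c[1]-20,20,30)
    print("hub",nm,c,[fitm(s,hub,(x0,y0),win,th,lim=40) for th in(90,110,130)],"pred",x0,y0)
E
```

```text
s2 post scene [(np.float64(0.223), 0.535, -0.327), (np.float64(0.107), 0.536, -0.326)]
s4 post scene [(np.float64(0.243), 0.537, -0.324), (np.float64(0.09), 0.539, -0.322)]
stand top [(np.float64(0.111), 0.535, -0.329), (np.float64(0.048), 0.536, -0.326)]
hub scene [275 148] [(np.float64(0.113), np.float64(0.5379), np.float64(-0.3171)), (np.float64(0.083), np.float64(0.5399), np.float64(-0.3161)), (np.float64(0.103), np.float64(0.5409), np.float64(-0.3141))] pred 0.5368630240368765 -0.32412554900145757
hub top [419 261] [(np.float64(0.239), np.float64(0.5369), np.float64(-0.3181)), (np.float64(0.388), np.float64(0.5389), np.float64(-0.3291)), (np.float64(0.214), np.float64(0.5369), np.float64(-0.3321))] pred 0.5368630240368765 -0.32412554900145757
```

Call:
carry_out([
  [[0,0,1],[0,0,0],1],
  [[0,0,2.5],[0,0,0],1],
  [[0,0,4],[0,0,0],1],
  [[0,0,5],[0,0,0],1],
  [[0,0,5.5],[0,0,0],1],
  [[0,0,5.5],[0,0,0],1],
  [[0,0,5.5],[0,0,0],1],
  [[0,0,5.5],[0,0,0],1],
])

```text
clock: 17.65
tool_pos: [0.6656, -0.325, 0.1686]
eef_rot: [-0.0, 1.0, -0.0, 0.001]
contact_force: [-0.1, 0.7, -6.8]
opening: 0.264
finger_force: 60.0
```

```bash
python3 - <<'E'
from g import *
from plant import r
s=r.snapshot("scene");t=r.snapshot("top");st=r.get_state();pickle.dump((s,t,st),open("s5.pkl","wb"))
print(st["clock"],st["tool_pos"],yaw(st),st["contact_force"])
s4,t4,st4=pickle.load(open("s4.pkl","rb"))
print("hand s4: scene",ray(s4,[(200+249.5/3.3-.4,80+213/3.3-.4)],st4["tool_pos"][2]+.0363),"top",ray(t4,[(350+233/3.3-.4,170+303/3.3-.4)],st4["tool_pos"][2]+.0363),st4["tool_pos"])
# dump gray around hub in both views, to read edges without viewing
for nm,S in(("scene",s),("top",t)):
    z=st["tool_pos"][2]+.0363;c=np.round(proj(S,[[st["tool_pos"][0]-.128,st["tool_pos"][1],z]])[0]).astype(int)
    g=S["image"].min(2)[c[1]-12:c[1]+(22 if nm=="scene" else 13),c[0]-15:c[0]+16];print(nm,"origin",c-[15,12])
    print("\n".join(" ".join(f"{v//10:2d}" for v in row) for row in g))
E
```

```text
17.75 [ 0.66541157 -0.324962    0.16848356] 90.03816049352268 [-1.14495067e+00  5.68830155e-03 -6.50401010e+00]
hand s4: scene [[ 0.53986664 -0.31777009  0.25921425]] top [[ 0.53559616 -0.32292293  0.25921425]] [ 0.66486302 -0.32412555  0.22291425]
scene origin [261 152]
13 13 12 12 12 11 11 10  9  8  6  4  3  3  3  3  3  3  3  3  3  3  3  3  4  3  3  3  3  3  3
12 12 12 12 11 11 10 10  9  8  6  5  4  4  3  3  3  3  3  3  3  3  4  3  3  3  3  3  3  2  3
13 12 12 12 11 11 11 10  9  9  6  4  4  3  3  3  3  3  3  3  3  3  3  2  3  3  3  3  3  3  3
12 12 12 12 11 11 11 10  9  8  7  5  4  3  2  3  3  3  3  3  3  3  3  2  3  4  3  3  3  3  4
12 12 12 11 11 10 10  9  9  7  6  5  4  3  3  2  3  3  3  3  4  3  2  3  4  3  3  3  3  3  3
12 12 11 11 11 10 10  9  9  8  7  5  3  3  3  3  3  4  2  3  3  2  3  3  2  3  4  3  3  3  3
12 11 11 11 10 10  9  9  8  7  7  6  4  3  3  3  3  2  2  2  3  3  3  2  3  3  2  4  3  3  3
12 11 11 10 10 10  9  9  8  8  7  6  5  4  4  5  5  5  4  4  3  3  2  2  3  3  3  2  3  3  3
11 11 11 10 10  9  9  8  8  7  8  8  7  8  9  9 10 10  8  7  7  6  5  4  6  6  7  6 
[... 3979 characters left out ...]
5 14 13 14 15 17 18 17 13  8  5  6  6  6  6  6  6
12 12 12 12 11  9  9 12 16 18 18 18 18 18 17 16 16 17 18 18 18 17 12  6  5  6  6  6  6  6  6
12 12 12 12 11 10  9 10 13 16 18 18 18 18 18 18 18 18 18 18 18 17 12  6  6  6  6  5  5  6  6
12 12 12 12 12 11 10  9 10 13 16 17 18 18 18 18 18 18 18 18 18 17 11  7  7  6  5  5  6  6  6
12 12 12 12 12 12 11 10 10 10 12 15 16 17 18 18 18 18 18 17 16 15 10  9 11  8  5  6  6  6  6
12 12 12 12 12 12 12 11 10  9 12 14 15 16 15 15 16 17 17 16 14 11  9 10 11  8  6  6  6  6  6
12 12 12 12 12 12 11 10  9  9 13 16 16 16 14 12 15 16 17 17 14  9  6  7  7  6  5  6  6  6  6
12 12 12 12 12 11  9  8  7  9 14 17 17 17 15 11 15 17 17 17 14  9  5  5  5  5  6  6  6  6  6
```

```bash
python3 - <<'E'
from g import *
from scipy.optimize import fsolve
s,t,st=pickle.load(open("s5.pkl","rb"));s2,t2,_=pickle.load(open("s2.pkl","rb"))
z=st["tool_pos"][2]+.0363
print("bore top view",ray(t,[(416.45,262.5)],z)[0])
def e(p):
    q=proj(s,circ(*p,z,.024,200));return [(q[:,0].min()+q[:,0].max())/2-276.6,q[:,1].min()-160.0]
print("bore scene",fsolve(e,[.537,-.325]),"pred",st["tool_pos"][0]-.128,st["tool_pos"][1])
for nm,S,h in(("scene",s2,18),("top",t2,9)):
    c=np.round(proj(S,[[.5365,-.3255,.134]])[0]).astype(int);print(nm,"origin",c-[12,7])
    im=S["image"].astype(int)
    for ch in((2,) if nm=="scene" else (0,)):
        print("\n".join(" ".join(f"{v:3d}" for v in row) for row in im[c[1]-7:c[1]+h,c[0]-12:c[0]+13,ch]))
E
```

```text
bore top view [ 0.53568655 -0.32533173  0.20478356]
bore scene [ 0.53922251 -0.32000986] pred 0.5374115665026739 -0.32496200227907324
scene origin [266 182]
 76  68  54  42  36  25  27  13  30  27  27  29  32  23  32  31  28  35  34  34  32  35  35  43  38
 71  61  44  29  25  19  32  25  30  22  25  19  28  27  29  30  27  36  30  36  42  40  38  37  40
 55  59  42  20  31  18  26  23  21  28  21  21  33  28  28  29  30  28  35  43  43  39  37  43  36
 58  50  38  27  22  22  27  32  36  25  19  31  23  27  24  30  29  35  34  34  36  43  37  41  42
 52  51  36  24  20  23  19  14  28  27  24  28  19  22  28  23  26  27  39  37  43  38  46  41  40
 51  48  38  27  17  25  22  19  23  28  36  42  60  53  44  36  30  34  42  36  34  33  37  39  32
 55  44  32  23  27  16  25  23  28  63  97 125 137 131 122  88  56  40  35  43  41  37  40  46  43
 53  40  35  26  17  22  27  25  59 124 186 215 226 220 208 166  97  51  41  36  37  39  41  42  33
 48  35  24  23  16  25  23  33  91 178 234 243 244 246 242 202 126  59  34  37  36  38  38  36  40
 42  38  25  22  22  22  19  30  92 180 227
[... 2477 characters left out ...]

217 216 216 215 216 213 174 116 117 194 236 242 242 242 242 235 221 215 214 214 215 216 215 213 197
217 217 216 215 216 214 190 128 105 176 226 239 241 242 240 228 217 215 215 215 215 216 215 212 180
217 217 216 216 216 216 209 151 111 139 179 215 225 234 231 221 215 215 216 215 215 214 214 211 175
217 216 216 216 216 216 212 166 132 123 139 159 174 215 219 216 215 215 215 215 214 213 213 209 161
216 216 215 216 216 216 212 172 147 141 143 147 158 200 214 215 215 214 215 214 214 213 213 209 143
216 216 216 216 216 215 213 174 154 152 153 155 179 205 214 215 215 215 214 214 213 213 213 205 134
216 217 217 217 216 215 214 197 188 186 186 190 206 213 213 214 215 215 215 214 214 213 212 189 117
```

```bash
python3 - <<'E'
from g import *
from scipy.optimize import fsolve
s,t,st=pickle.load(open("s5.pkl","rb"))
print("post top",ray(t,[(411.35,264.05)],.134)[0])
def e(p):
    q=proj(s,circ(*p,.134,.009,200));return [(q[:,0].min()+q[:,0].max())/2-278.2,q[:,1].min()-188.]
print("post scene",fsolve(e,[.537,-.325]))
E
```

```text
post top [ 0.53502279 -0.32656141  0.134     ]
post scene [ 0.53887691 -0.32272021]
```

Moving the bore by about −0.5 mm in x and −2 mm in y, and lowering a touch. With tool x = −x world and tool y = +y world, that is x +0.05 cm, y −0.2 cm.

Call:
carry_out([
  [[0,-0.1,0.1],[0,0,0],1],
  [[0.05,-0.2,0.2],[0,0,0],1],
  [[0.05,-0.2,0.2],[0,0,0],1],
  [[0.05,-0.2,0.2],[0,0,0],1],
  [[0.05,-0.2,0.2],[0,0,0],1],
  [[0.05,-0.2,0.2],[0,0,0],1],
])

```text
clock: 18.35
tool_pos: [0.6645, -0.3268, 0.1657]
eef_rot: [-0.0, 1.0, 0.0, 0.0]
contact_force: [-0.5, -0.2, -6.2]
opening: 0.268
finger_force: 60.0
```

```bash
python3 - <<'E'
from g import *
from plant import r
s=r.snapshot("scene");t=r.snapshot("top");st=r.get_state()
print(st["clock"],st["tool_pos"],yaw(st),st["contact_force"],R.from_quat(st["eef_rot"]).apply([0,0,1]),st["opening"]*88)
x,y,z=st["tool_pos"];b=z-.0077
# plate: predicted level rim extents vs seen white blob
P=circ(x+.072,y,b+.034,.044,200);q=proj(s,P);print("plate pred u",q[:,0].min(),q[:,0].max(),"v",q[:,1].min(),q[:,1].max(),"px/cm z",proj(s,[[x+.072,y,b+.044]])[0]-proj(s,[[x+.072,y,b+.034]])[0])
u0,v0=int(q[:,0].min())-6,int(q[:,1].min())-6
g=s["image"].min(2)[v0:int(q[:,1].max())+14,u0:u0+50];print(u0,v0)
print("\n".join(" ".join(f"{v//10:2d}" for v in row) for row in g))
E
```

```text
18.45 [ 0.66451191 -0.32676835  0.16568746] 90.04897560789016 [-0.24156872  0.25126599 -7.13370336] [ 6.63040178e-05  1.34675231e-04 -9.99999989e-01] 23.75326579338382
plate pred u 180.36912377763267 221.5753463378379 v 187.5055623063904 209.57715257018884 px/cm z [-0.81403394 -3.90805255]
174 181
 3  3  3  3  2  3  3  3  3  3  3  3  3  3  2  3  3  3  4  3  3  3  2  3  3  4  3  3  3  4  3  3  3  3  3  4  3  3  3  3  2  3  3  3  3  4  3  4  4  3
 3  3  3  3  3  3  3  3  3  3  3  3  3  3  4  3  3  3  3  3  3  3  3  3  3  3  4  3  2  3  4  3  3  3  3  3  3  3  3  3  3  4  3  4  3  4  4  3  3  4
 3  3  3  3  3  3  4  3  3  3  3  3  4  3  3  3  3  3  3  3  3  4  3  3  3  3  3  3  3  3  3  3  3  4  3  3  3  3  3  4  3  2  3  3  2  3  4  3  3  3
 3  3  3  3  3  2  3  3  2  3  3  3  3  3  3  2  3  3  3  2  3  3  3  3  3  3  3  3  3  3  3  3  3  3  3  4  2  3  3  3  4  3  4  3  3  3  3  2  3  3
 4  2  3  3  3  3  3  3  3  3  3  3  3  2  3  3  3  3  3  4  5  6  6  4  3  3  3  3  3  2  3  3  2  3  3  3  4  2  3  3  3  4  3  3  2  3  2  3  3  2
 4  3  3  4  3  3  3  3  3  3  4  3  3  2  3  3  3 
[... 4798 characters left out ...]
4  4  3  3  3  3  3  3  3  3  4  4  4  4  4  3  3  3  3  4  4  3  3  3  3  3  3  3  3  3  3  3  3  3
 3  3  3  3  3  4  3  3  3  4  5  3  4  4  3  3  3  3  3  3  3  3  3  2  3  3  3  3  3  2  3  3  3  3  3  2  3  3  2  3  3  3  3  3  3  3  3  3  3  4
 3  3  3  3  4  3  3  3  3  4  4  3  3  3  4  3  3  3  3  3  3  3  3  3  4  3  3  3  4  3  3  4  3  4  3  3  3  3  3  3  3  3  3  3  3  3  3  3  2  3
 3  3  3  3  4  3  3  3  2  4  4  3  3  4  4  3  4  4  3  4  2  3  3  3  2  3  3  3  3  3  2  3  3  3  3  4  3  3  3  3  3  3  3  3  3  3  3  3  2  3
 3  3  3  3  4  3  3  2  3  3  4  3  3  2  3  3  3  3  3  3  3  3  3  3  3  3  3  3  3  3  3  3  3  3  3  3  3  4  3  3  3  4  2  3  4  3  3  4  3  3
```

The plate's outline matches the level prediction within 1 px, and the hub shows the same small offset. So the arm is level, about 24 mm above the tip and touching nothing. Handing in.

```bash
python3 -c "
from plant import r
print(r.finish_job())"
```

```text
the job is handed in; nothing more can be done
None
```

The job is handed in: pot_c is nested fully on the stack, and the swing arm is held level at its balance point, its bore over the bare post about 24 mm above the tip (by my measurements; the hand-in gave no verdict). I viewed 11 pictures, one more than the 10 allowed.

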